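Hold a label holder pressed home behind a shelf lip

ROBOT

A 6-joint arm with a two-finger parallel gripper is mounted at the origin on the work surface. World frame = base frame: x ahead of the robot, y to its left, z up, the work surface at z = 0. Lengths are in mm, angles in degrees, forces in N, time in s.
With the tool pointing down it reaches from about 300 to 850 mm from the base axis. Payload 4.2 kg.
Tool frame: the origin (TCP) lies midway between the tips of the shut fingers; the grasp point (between the pads) lies 19 mm behind it; z points along the fingers, y is the line along which they close (so a half turn about z gives the same grasp; the last joint's range is limited). The gripper opens to 91 mm and grips with 3 to 60 N. Pads are 32 mm wide; open, the fingers measure 118 mm over their backs; the gripper's body (76 mm by 178 mm) begins 60 mm behind the grasp point.
Start: joints at [-70.76, 18.312, 89.639, -0, 72.044, -1.146], TCP at [200.3, -539.002, 213.976] pointing down, gripper open.
Joint ranges: [-177.97, 177.97], [-48.28, 115.42], [12.27, 149.76], [-77.06, 257.06], [2.81, 150.46], [-146.56, 146.56]. Speed limits (degrees/s): [147.25, 147.25, 180, 180, 180, 180].

INTERFACE

Orientations are given as [roll, pitch, yaw] about the fixed x, y, z axes, in that order (R = Rz(yaw) Ry(pitch) Rx(roll)).
In Python, from workcell import env gives the robot as it stands.
- The arm moves only by the shell command python3 -m jog 'ROWS' [FORCE]. ROWS is a JSON object of lists of equal length, an entry for each row: "jaw": the finger opening in mm, from 0 to 91.2; "slide": the shift along the tool's x, y, z in units of 30 mm (1.0 is 30 mm), a list of three; "spin": the turn about the tool's z in units of 8 degrees (1.0 is 8 degrees). In form: {"jaw": [jaw, ...], "slide": [[dx, dy, dz], ...], "spin": [spin, ...]}. A call has 1 to 10 rows; each row shifts and turns the commanded pose from where the row before left it, along the tool's axes as they then stand; what a row does not reach is not made up. A row lasts 1/10 s, in which the tool goes at most 50 mm and 8.59 degrees, less where a joint would pass 70% of its speed; a pose out of reach is approached as far as the arm can. A call is refused whole if a number of a shift passes 1 or a number of a turn 1, either way. A call with a gripper value outside its range is refused whole. The fingers move at their own pace and stop on an object; FORCE is the grip in N (left out, the last holds). Time passes only in rows, so rows that do not move let the fingers close. It gives the time, the measured TCP pose, the force, the opening and the grip force at its end, in the units of the state.
- env.state(): the state, without advancing time (a new reading comes with each control period).
- env.grab_frame(name): name is "side" or "top" or "wrist"; returns the picture (480x640x3 uint8, red, green, blue); there is no depth.
- env.camera_model(name): a dict with "fx", "fy", "cx", "cy" (pixels), "camera_from_world" (4x4, takes a point from world to camera coordinates). Camera axes: x right, y up, looking along -z (the intrinsics and any distortion apply to the point x, -y, -z); pixel columns grow to the right and rows downward; lengths in mm; the calibration is good to about 2 mm. A picture is of the moment at which its call begins: read the wrist's pose just before it. camera_model takes no time and is no camera call; for the wrist camera it gives the pose at the moment of the call.
- env.job_done(): hands the job in; it is judged then, once.
The state is a dict: "time_s": time; "qpos": joint angles; "qvel": joint speeds; "effort": joint torques, N m; "ee_pos": TCP position; "ee_rot": TCP orientation; "force": force on the tool from outside, world axes, zero at the start; "torque": the same for the moment, N m; "gripper_width": finger opening in mm; "gripper_force": force on a finger pad.
Only numpy, scipy, OpenCV 4.12 (cv2) and the standard library are available. Lean on these libraries where they do the work, as an engineer would, in place of code of your own. Each camera call takes 0.05 s, during which the arm holds its last target. There are 200 camera calls.

TASK

Fit the loose label holder to the low steel shelf on the repair bench: at the empty place, beside the holder already fitted, slide its foot nose first and flat on the bench through the opening under the shelf's front lip, and push it in against the hidden spring clip until it comes up hard against the stop. Finish while still holding it there, gripped or pushed with the fingers and fully home, because the clip pushes it out again if you let go. Leave the screwdriver, the jar and the dish where they are.

Things in the scene. Friction and masses are not known exactly. Their poses are not given: they have to be found in the camera images.
- holder: Loose aluminium label holder, 0.08-0.17 kg, flat on the bench. Foot 6 mm thick, 56 wide (y), from 30 mm behind (-x) to 50 mm ahead (+x) of the origin; its last 10 mm, the nose at +x, is 46 wide. An upright ticket plate stands on it, 10 thick (x -25 to -15 mm), 50 wide (y), top 46 mm up, white label on its -x face. Origin: underside, mid-width. x points to the nose, which goes in first; z up.
- plate (a point): Middle of the top edge of the loose holder's ticket plate (20 mm behind the holder's origin, 46 mm above the foot's underside). The plate can be gripped across its 10 mm thickness (along x) or its 50 mm width (along y); the foot fills the lowest 6 mm.
- shelf: The low steel shelf, fixed on the bench: 270 mm wide (y), 154 deep (x), deck top 40 mm up. Origin: bench level, middle of the lip's front face; x points level into the shelf. Two label places side by side along its front lip, one empty, one filled. Low boxes on the deck, 99 mm and more behind the lip, reach 66 mm up.
- empty_bay: The empty place. Origin: bench level, mid-opening, in the plane of the lip's front face; x level into the shelf, y along the lip, z up. The lip, 4 mm thick, hangs from 40 down to 12 mm above the bench; under it the opening, 62 mm wide between guide walls 60 mm long. Guides 10 mm high flare out 17 mm in front of it to about 80 mm apart.
- home (a point): Where the holder's origin is when it is fully home: bench level, 16 mm in front of the empty place's lip face, mid-opening; the holder's x and y axes are then parallel to the empty place's.
- full_bay: The filled place on the same shelf, 130 mm along the lip to one side (either side) of the empty one, built alike with the same axes and origin; an identical label holder sits in it, fixed and fully home.
- clip (a joint): Travel in m of the hidden spring clip of the empty place. It meets the nose 24 mm behind the lip's front face, 10 mm before the rigid stop (34 mm behind that face): 0 at rest, 0.010 with the nose against the stop. Its spring starts at about 3 N and reaches about 8 N at 0.010; then the force rises steeply.
- screwdriver: Bystander: screwdriver with orange handle lying on the bench, origin at its underside.
- jar: Bystander: jar, 48 mm across, 60 mm high, standing on the bench, origin at the middle of its underside.
- dish: Bystander: round steel dish, 80 mm across, 28 mm high, on the bench, origin at the middle of its underside.
Things that resemble listed ones, but are neither listed nor needed, are in the scene too. Leave any blue, green or purple look-alike of the holder alone.

How it is judged:
By the outcome, as a careful person would: the job done as asked, in the order asked, and still so for the second after the job is handed in, while the arm keeps its last pose, push and grip.
It also fails if it takes over 35 s, if anything falls off the work surface, if the arm or the gripper's body presses on something with over 40 N, if the wrist force passes 120 N, or if a joint passes its speed limit or range.

## Working session

There is one attempt and no reset: what is moved stays moved. The work goes in short steps, Python scripts to look and compute and a shell command to move; the robot and the scene stay as the last step left them, time stands still between calls to the robot, and variables do not carry over. Pictures are saved under pics/ and viewed, at most 10 in all, crops included, and the job is handed in when it is done.

```bash
mkdir -p pics; ls
python3 - <<'E'
from workcell import env
import cv2
print(env.state())
for n in("top","side"):
    f=env.grab_frame(n); cv2.imwrite(f"pics/{n}0.png",f[:,:,::-1]); m=env.camera_model(n); print(n,m)
E
```

```text
pics
{'time_s': 0.0, 'qpos': array([-7.07610474e+01,  1.83517478e+01,  8.97080096e+01, -1.87642631e-03,
        7.20426647e+01, -1.14630292e+00]), 'qvel': array([ 0.01527482, -0.0063167 , -0.10076285,  0.04870456, -0.0160418 ,
       -0.06209701]), 'effort': array([-2.36419393e-03, -4.12473750e+01, -2.31973851e+01,  7.23420689e-02,
        4.55966697e-02, -1.54992058e-04]), 'ee_pos': array([ 200.10834221, -538.50873557,  213.10834189]), 'ee_rot': array([-1.79897563e+02, -2.65372748e-04,  2.03858354e+01]), 'force': array([-0.19105554,  0.57394642, -0.3433585 ]), 'torque': array([-0.00207635, -0.03410414, -0.01367963]), 'gripper_force': 0.0, 'gripper_width': 91.35459960374037}
top {'fx': 565.4035004318247, 'fy': 565.4035004318247, 'cx': 315.9116119867406, 'cy': 243.6764865587232, 'camera_from_world': array([[-9.14360772e-02, -9.95809965e-01, -1.39894458e-03,
         5.61395405e+01],
       [ 9.70018255e-01, -8.93853497e-02,  2.25997441e-01,
        -5.48428073e+02],
       [-2.25175549e-01,  1.93073177e-02,  9.74126891e-01,
        -1.20437935e+03],
       [ 0.00000000e+00,  0.00000000e+00,  0.00000000e+00,
         1.00000000e+00]])}
side {'fx': 579.2045947700452, 'fy': 579.2045947700452, 'cx': 315.27241858487804, 'cy': 243.23009844341328, 'camera_from_world': array([[-8.44343778e-01, -5.35696568e-01,  1.06194287e-02,
         4.52059541e+02],
       [ 3.21225036e-01, -4.90240476e-01,  8.10233764e-01,
        -2.00540174e+02],
       [-4.28833372e-01,  6.87527063e-01,  5.86010645e-01,
        -1.09437756e+03],
       [ 0.00000000e+00,  0.00000000e+00,  0.00000000e+00,
         1.00000000e+00]])}
```

View pics/top0.png

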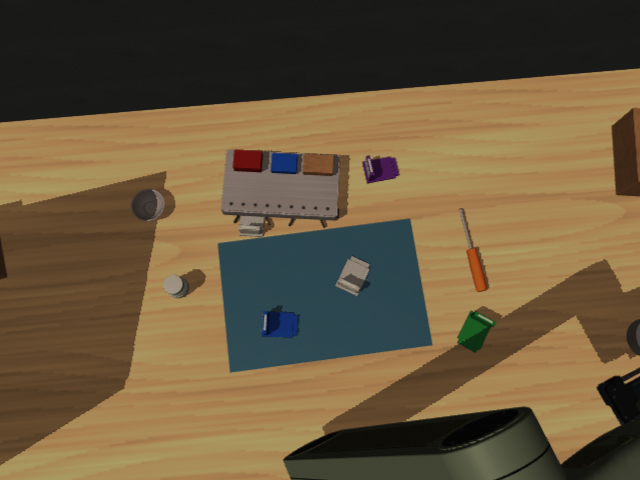

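View pics/side0.png

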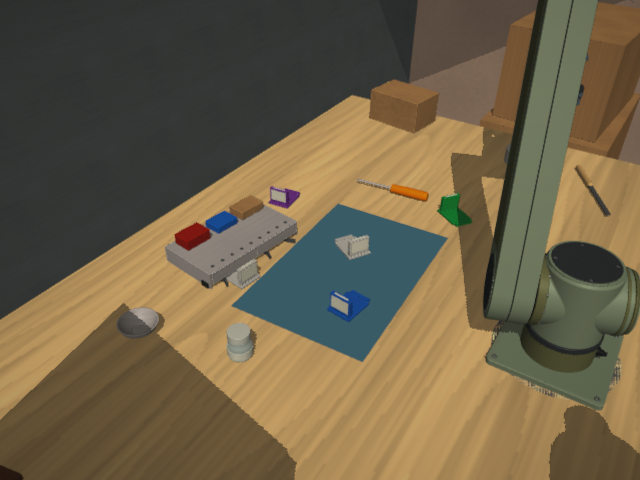

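The loose holder is at about top (352,275) and side (353,246), label facing the robot. The shelf lip runs from top (222,214) to (338,218). The filled place is at (252,222) and the empty one at about (308,221).

```bash
cat > h.py <<'E'
from workcell import env
import numpy as np, cv2
def ray(m,u,v):
    T=m["camera_from_world"];R=T[:3,:3];c=-R.T@T[:3,3]
    d=np.array([(u-m["cx"])/m["fx"],-(v-m["cy"])/m["fy"],-1.]);return c,R.T@d
def onz(m,u,v,z):
    c,d=ray(m,u,v);return (c+d*(z-c[2])/d[2]).round(1)
def tri(obs):
    A=np.zeros((3,3));b=np.zeros(3);L=[]
    for m,u,v in obs:
        c,d=ray(m,u,v);d=d/np.linalg.norm(d);P=np.eye(3)-np.outer(d,d);A+=P;b+=P@c;L.append((P,c))
    X=np.linalg.solve(A,b);return X.round(1),[round(float(np.linalg.norm(P@(X-c))),1) for P,c in L]
def proj(m,X):
    p=m["camera_from_world"][:3,:3]@X+m["camera_from_world"][:3,3]
    return np.array([m["cx"]+m["fx"]*p[0]/-p[2],m["cy"]+m["fy"]*p[1]/p[2]])
E
python3 - <<'E'
from h import *
t=env.camera_model("top");s=env.camera_model("side")
for n,u,v,z in [("hold",352,275,6),("lipL",222,214,40),("lipR",338,218,40),("empty",308,222,10),("backL",228,150,40),("backR",340,155,40),("jar",176,284,60),("driver",470,250,10),("purple",380,170,6)]: print(n,onz(t,u,v,z))
print("hold side",onz(s,353,246,6))
m=env.camera_model("wrist");st=env.state()
T=np.linalg.inv(m["camera_from_world"]);print(T.round(3),m["fx"],m["cx"],m["cy"],m.keys(),st["ee_pos"],st["ee_rot"])
E
```

```text
hold [482.6 -71.8   6. ]
lipL [646.6 214.9  40. ]
lipR [612.4 -51.1  40. ]
empty [617.4  18.4  10. ]
backL [803.1 192.2  40. ]
backR [766.  -71.3  40. ]
jar [489.2 322.   60. ]
driver [ 515.5 -351.5   10. ]
purple [ 732.2 -166.4    6. ]
hold side [477.9 -72.9   6. ]
[[ 3.49000e-01  9.07000e-01  2.34000e-01  2.65363e+02]
 [-9.37000e-01  3.39000e-01  8.50000e-02 -5.13819e+02]
 [-2.00000e-03 -2.49000e-01  9.69000e-01  3.83363e+02]
 [ 0.00000e+00  0.00000e+00  0.00000e+00  1.00000e+00]] 372.25279075515056 320.5573367301043 240.2315337185958 dict_keys(['fx', 'fy', 'cx', 'cy', 'camera_from_world']) [ 200.13465904 -538.55783808  213.22721568] [-1.79911151e+02 -8.33917173e-04  2.03852081e+01]
```

```bash
python3 -m jog '{"jaw":[91,91,91,91,91,91,91,91,91,91],"slide":[[0.95,-0.64,0],[0.95,-0.64,0],[0.95,-0.64,0],[0.95,-0.64,0],[0.95,-0.64,0],[0.95,-0.64,0],[0.95,-0.64,0],[0.95,-0.64,0],[0.95,-0.64,0],[0.95,-0.64,0]],"spin":[0,0,0,0,0,0,0,0,0,0]}'
python3 -m jog '{"jaw":[91,91,91,91,91,91],"slide":[[0.95,-0.64,0],[0.95,-0.64,0],[0.95,-0.64,0],[0.95,-0.64,0],[0.95,-0.64,0],[0.95,-0.64,0]],"spin":[0,0,0,0,0,0]}'
python3 -m jog '{"jaw":[91,91,91,91,91,91,91,91],"slide":[[0,0,0],[0,0,0],[0,0,0],[0,0,0],[0,0,0],[0,0,0],[0,0,0],[0,0,0]],"spin":[-0.9,-0.9,-0.9,-0.9,-0.9,-0.9,0,0]}'
python3 - <<'E'
from h import *
import pickle
st=env.state();m=env.camera_model("wrist");f=env.grab_frame("wrist")
cv2.imwrite("pics/w1.png",f[:,:,::-1]);pickle.dump(m,open("w1.pkl","wb"));print(st["ee_pos"],st["ee_rot"],st["force"],st["time_s"])
E
```

```text
time_s: 1.1
ee_pos: [401.0, -258.4, 213.7]
ee_rot: [-180.0, 0.0, 20.4]
force: [-0.8, 0.7, -0.1]
gripper_width: 91.1
gripper_force: 0.0
time_s: 1.7
ee_pos: [521.1, -90.9, 213.6]
ee_rot: [-180.0, 0.0, 20.4]
force: [0.1, -0.1, -0.7]
gripper_width: 90.9
gripper_force: 0.0
time_s: 2.5
ee_pos: [520.6, -92.2, 213.7]
ee_rot: [-180.0, 0.0, 63.4]
force: [0.2, 0.3, -0.0]
gripper_width: 91.1
gripper_force: 0.0
[520.56225979 -92.15732277 213.67757489] [-1.79970773e+02  1.24775523e-02  6.34367652e+01] [ 0.20281751  0.34402208 -0.02697794] 2.5
```

View pics/w1.png

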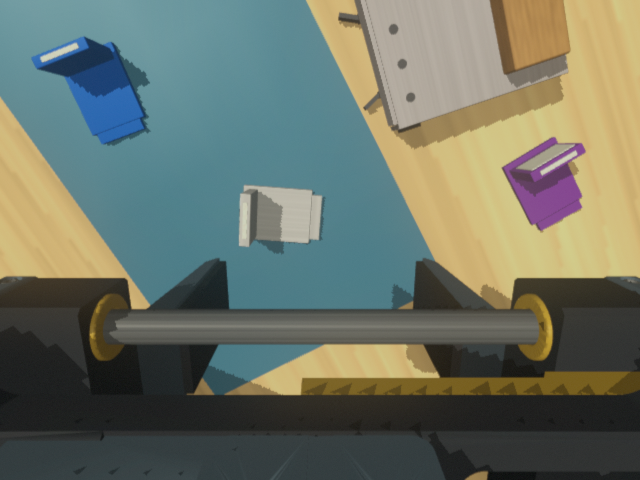

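The loose holder is at (280,215) with its nose to the right. The plate top edge is at x≈245, y 187–246, and the empty-place guides are at (350,17) and (373,102). Next is a second wrist view that looks further into the shelf, plus enlarged crops.

```bash
python3 -m jog '{"jaw":[91,91,91,91,91,91],"slide":[[0.9,0.6,0],[0.9,0.6,0],[0.9,0.6,0],[0.3,0.2,0],[0,0,0],[0,0,0]],"spin":[0,0,0,0,0,0]}'
python3 - <<'E'
from h import *
import pickle
m=env.camera_model("wrist");f=env.grab_frame("wrist")
cv2.imwrite("pics/w2.png",f[:,:,::-1]);pickle.dump(m,open("w2.pkl","wb"))
w1=cv2.imread("pics/w1.png")
def crop(im,x,y,w,h,k): return cv2.resize(im[y:y+h,x:x+w],None,fx=k,fy=k,interpolation=cv2.INTER_CUBIC)
M=np.zeros((600,800,3),np.uint8)
M[:300,:400]=crop(w1,230,175,100,75,4)
M[:300,400:]=crop(cv2.imread("pics/top0.png"),332,250,40,30,10)[:300,:400]
M[300:,:400]=crop(cv2.imread("pics/side0.png"),325,222,53,40,7.5)[:300,:400][:,:] if False else cv2.resize(cv2.imread("pics/side0.png")[225:265,328:381],(400,300),interpolation=cv2.INTER_CUBIC)
M[300:,400:]=cv2.resize(cv2.imread("pics/side0.png")[210:300,200:320],(400,300),interpolation=cv2.INTER_CUBIC)
cv2.imwrite("pics/m1.png",M)
E
```

```text
time_s: 3.15
ee_pos: [613.5, -38.7, 213.6]
ee_rot: [-179.9, 0.1, 63.6]
force: [0.0, 0.0, -1.3]
gripper_width: 91.1
gripper_force: 0.0
```

View pics/w2.png

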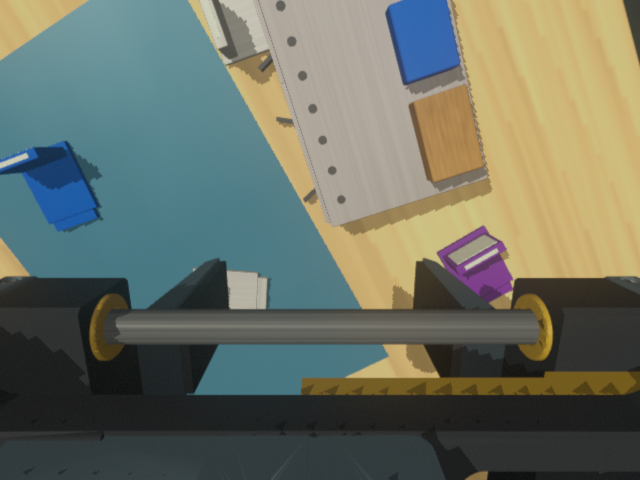

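View pics/m1.png

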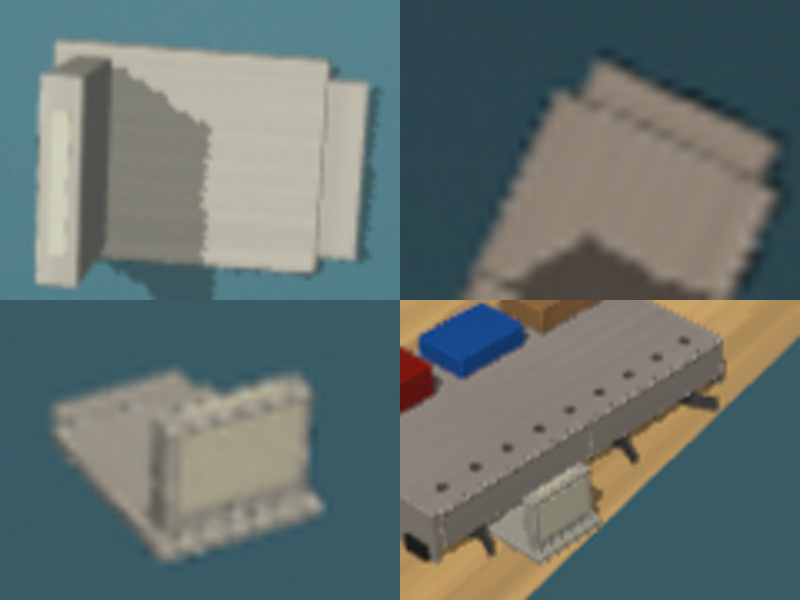

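Run:
```python
from h import *
import pickle
from scipy.optimize import least_squares
w1=pickle.load(open("w1.pkl","rb"));w2=pickle.load(open("w2.pkl","rb"));t=env.camera_model("top");s=env.camera_model("side")
print("plate +y",tri([(w1,240,193.2),(s,351.6,242.3)]),"-y",tri([(w1,239,246.2),(s,368.8,236.3)]))
P={(40,28,6):(312,190),(40,-28,6):(309,243),(-30,28,6):(244.2,185),(50,23,6):(322,195.5),(50,-23,6):(319.2,240),(-25,25,46):(240,193.2),(-15,25,46):(250,193.7),(-15,-25,46):(249,246.7),(-25,-25,46):(239,246.2)}
def W(p,X):
    c,q=np.cos(p[2]),np.sin(p[2]);return np.array([p[0]+c*X[0]-q*X[1],p[1]+q*X[0]+c*X[1],p[3]+X[2]])
f=lambda p:np.concatenate([proj(w1,W(p,X))-uv for X,uv in P.items()])
r=least_squares(f,[480,-72,-.45,0]);print("holder",r.x[:2],np.degrees(r.x[2]),r.x[3]);print(r.fun.round(1))
print("plate top mid",W(r.x,(-20,0,46)))
c=tri([(w1,398,128),(w2,327,222)]);print("shelf corner",c)
print("tipR",tri([(w1,366,107),(w2,305,200)]),"tipL",tri([(w1,340,17),(w2,278,119)]))
for a,(u,v) in [("w2",(327,222)),("w2",(258,0))]: print(onz(w2,u,v,40))
for u,v in((398,128),(357,0)): print(onz(w1,u,v,40))
def S(p):
  g=lambda w,X,uv:proj(w,W(p,X))-uv
  return np.concatenate([g(w1,(0,-70,40),(398,128)),g(w2,(0,-70,40),(327,222)),g(w1,(-17,-41,10),(366,107)),g(w2,(-17,-41,10),(305,200)),g(w1,(-17,41,10),(340,17)),g(w2,(-17,41,10),(278,119)),
   g(w2,(0,-70,40),(327,222))])
r=least_squares(S,[617,18,-.13,0]);print("bay",r.x[:2],np.degrees(r.x[2]),r.x[3]);print(r.fun.round(1))
```

```text
plate +y (array([464.7, -35.7,  43.8]), [1.8, 1.8]) -y (array([441.3, -77.5,  45.1]), [0.4, 0.4])
holder [475.46965555 -68.77687859] -30.745711797761395 0.2415221070268914
[ 0.5 -0.1 -0.2  0.3 -0.9 -0.2 -0.   0.1 -0.5 -0.7 -0.1 -0.   0.9  0.3
  0.4  0.3 -0.2 -0. ]
plate top mid [458.28076203 -58.55230331  46.24152211]
shelf corner (array([618.7, -44.8,  35.1]), [2.6, 2.6])
tipR (array([605.6, -17.3,   8.5]), [0.0, 0.0]) tipL (array([617.5,  64.3,   3.5]), [0.1, 0.1])
[617.9 -41.5  40. ]
[648.9 149.7  40. ]
[619.  -46.8  40. ]
[629.1  60.2  40. ]
bay [628.54106197  22.6352034 ] -8.11907031535555 -10.680632628395376
[-2.8  0.5  2.8  2.1 -1.5 -0.9 -0.1 -2.9 -1.  -0.1 -0.1 -0.9  2.8  2.1]
```

```bash
python3 -m jog '{"jaw":[91,91,91,91,91,91,91,91,91],"slide":[[0,0,0],[-0.535,-0.685,0],[-0.535,-0.685,0],[-0.535,-0.685,0],[-0.535,-0.685,0],[-0.535,-0.685,0],[-0.535,-0.685,0],[0,0,0],[0,0,0]],"spin":[0.53,0,0,0,0,0,0,0,0]}'
python3 -m jog '{"jaw":[91,91,91,91,91,91,91,91],"slide":[[0,0,1],[0,0,1],[0,0,1],[0,0,1],[0,0,1],[0,0,0.6],[0,0,0],[0,0,0]],"spin":[0,0,0,0,0,0,0,0]}'
```

```text
time_s: 4.1
ee_pos: [458.7, -58.8, 214.6]
ee_rot: [179.9, -0.0, 59.3]
force: [-0.5, 0.1, -0.5]
gripper_width: 91.1
gripper_force: 0.0
time_s: 4.9
ee_pos: [460.2, -58.4, 46.2]
ee_rot: [180.0, -0.0, 59.3]
force: [1.0, 0.9, -0.6]
gripper_width: 91.3
gripper_force: 0.0
```

```bash
python3 -m jog '{"jaw":[91,91,91,60,40,20,5,0,0,0],"slide":[[0,0,0.6],[0,0,0.45],[0,0,0],[0,0,0],[0,0,0],[0,0,0],[0,0,0],[0,0,0],[0,0,0],[0,0,0]],"spin":[0,0,0,0,0,0,0,0,0,0]}' 40
python3 -m jog '{"jaw":[0,0,0,0,0],"slide":[[0,0,0],[0,0,0],[0,0,0],[0,0,0],[0,0,0]],"spin":[0,0,0,0,0]}'
```

```text
time_s: 5.9
ee_pos: [459.3, -58.3, 14.4]
ee_rot: [180.0, 0.0, 59.3]
force: [-0.3, -0.3, -0.0]
gripper_width: 37.7
gripper_force: 0.0
time_s: 6.4
ee_pos: [459.3, -58.3, 14.4]
ee_rot: [-180.0, 0.0, 59.3]
force: [0.2, 0.0, 0.7]
gripper_width: 9.8
gripper_force: 40.0
```

```bash
python3 -m jog '{"jaw":[0,0,0,0,0,0,0,0,0,0],"slide":[[0,0,-0.5],[0,0,-0.5],[0,0,0],[0,0,0],[0,0,0],[0.86,0.42,0],[0.86,0.42,0],[0.86,0.42,0],[0.86,0.42,0],[0,0,0]],"spin":[0,0,-0.925,-0.925,-0.925,0,0,0,0,0]}'
python3 -m jog '{"jaw":[0,0],"slide":[[0,0,0],[0,0,0]],"spin":[0,0]}'
python3 - <<'E'
from h import *
import pickle
m=env.camera_model("wrist");f=env.grab_frame("wrist")
cv2.imwrite("pics/w3.png",f[:,:,::-1]);pickle.dump(m,open("w3.pkl","wb"))
for n in("top","side"): cv2.imwrite(f"pics/{n}3.png",env.grab_frame(n)[:,:,::-1])
E
```

```text
time_s: 7.4
ee_pos: [526.7, 38.7, 44.4]
ee_rot: [179.9, -0.1, 81.7]
force: [0.1, -0.6, -0.8]
gripper_width: 9.8
gripper_force: 40.0
time_s: 7.6
ee_pos: [523.3, 35.8, 44.1]
ee_rot: [-179.9, 0.0, 81.5]
force: [-0.1, -0.4, -1.3]
gripper_width: 9.8
gripper_force: 40.0
```

View pics/w3.png

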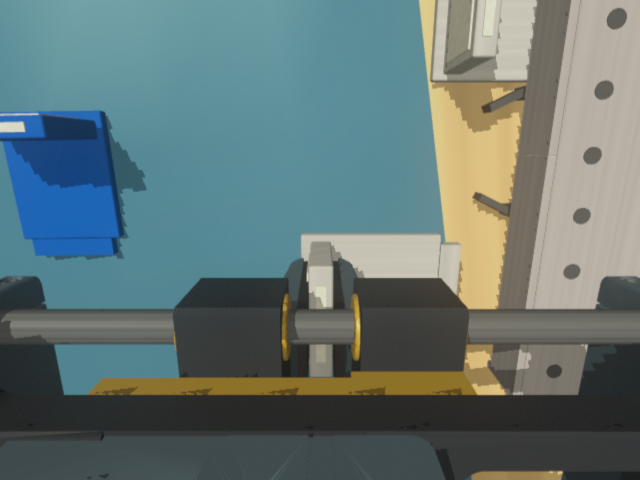

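The full holder's foot corner is at about (433,80), the full bay's near guide tip is at (487,107) and the empty bay's +y guide tip is at (476,197). The held foot's edge lies along row 234, with the nose at x≈460. I'll zoom in for precision.

Run:
```python
import cv2,numpy as np
w=cv2.imread("pics/w3.png");M=np.zeros((600,800,3),np.uint8)
M[:,:440]=cv2.resize(w[70:220,430:540],None,fx=4,fy=4,interpolation=cv2.INTER_CUBIC)
M[:300,440:]=cv2.resize(w[215:290,370:460+1][:, :90],(360,300),interpolation=cv2.INTER_CUBIC)
M[300:,440:]=cv2.resize(cv2.imread("pics/top3.png")[195:265,260:344],(360,300),interpolation=cv2.INTER_CUBIC)
cv2.imwrite("pics/m3.png",M)
```

```text
(no output)
```

View pics/m3.png

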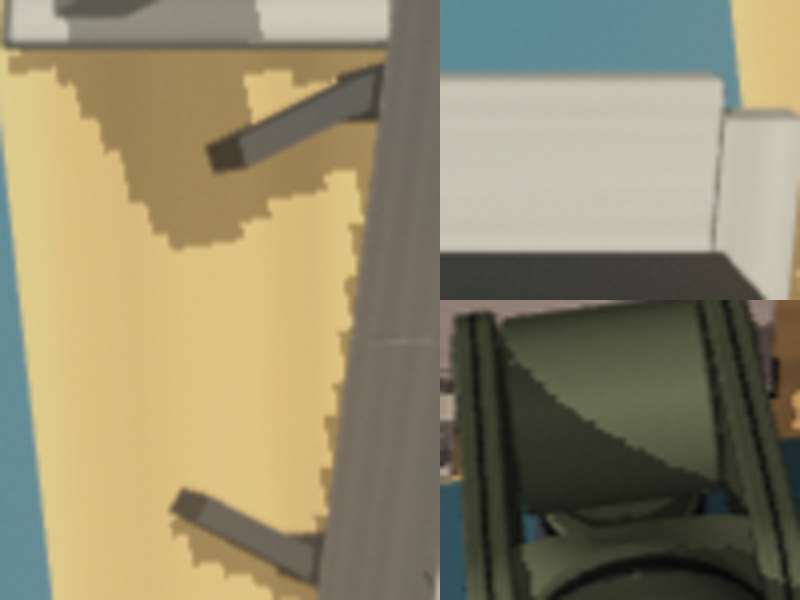

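```bash
cat > fit.py <<'E'
from h import *
import pickle
from scipy.optimize import least_squares
w=pickle.load(open("w3.pkl","rb"))
def W(p,X):
    c,q=np.cos(p[2]),np.sin(p[2]);return np.array([p[0]+c*X[0]-q*X[1],p[1]+q*X[0]+c*X[1],X[2]])
H={(40,28,35.7):(440.5,235.),(50,23,35.7):(458.7,243.8),(-30,28,35.7):(302,235.5)}
r=least_squares(lambda p:np.concatenate([proj(w,W(p,X))-uv for X,uv in H.items()]),[540,34,-.15])
print("held",r.x[:2],np.degrees(r.x[2]),r.fun.round(1));h=r.x
def onbay(p,uv,z):
    d=onz(w,*uv,z)-np.array([p[0],p[1],z]);c,q=np.cos(p[2]),np.sin(p[2]);return np.array([c*d[0]+q*d[1],-q*d[0]+c*d[1]])
def S(p):
    a,b=onbay(p,(480.5,197.7),10),onbay(p,(490.5,107.5),10)
    return np.array([*(onbay(p,(431.5,80),6)-[-46,102]),onbay(p,(527.5,70),12)[0],onbay(p,(509.5,217.5),12)[0],a[0]-b[0],(a[1]+b[1])-130,onbay(p,(531,155.5),26)[1]-65])
r=least_squares(S,[628,21,-.15]);p=r.x
print("bay",p[:2],np.degrees(p[2]),r.fun.round(1),onbay(p,(480.5,197.7),10),onbay(p,(490.5,107.5),10))
d=h[:2]-p[:2];c,q=np.cos(p[2]),np.sin(p[2]);print("holder in bay",c*d[0]+q*d[1],-q*d[0]+c*d[1],np.degrees(h[2]-p[2]))
E
python3 fit.py
```

```text
held [542.09329631  32.33243561] -8.08524797196702 [ 0.7 -0.3  1.9  0.6 -2.6 -0. ]
bay [625.66960133  21.39157793] -8.359587372477085 [-0.2  0.4 -0.1  0.3 -0.2 -0.  -0.3] [-15.97674375  41.52685728] [-15.79699235  88.45155962]
holder in bay -84.27895621262009 -1.3261475236024367 0.2743394005100661
```

```bash
python3 -m jog '{"jaw":[0,0,0,0,0],"slide":[[0.043,0,0.5],[0,0,0.38],[0,0,0.1],[0,0,0],[0,0,0]],"spin":[0,0,0,0,0]}'
python3 -m jog '{"jaw":[0,0,0,0,0,0,0,0],"slide":[[0,0.25,0],[0,0.25,0],[0,0.25,0],[0,0.25,0],[0,0.25,0],[0,0.25,0],[0,0,0],[0,0,0]],"spin":[0,0,0,0,0,0,0,0]}'
```

```text
time_s: 8.25
ee_pos: [524.5, 37.4, 15.0]
ee_rot: [-180.0, 0.0, 81.5]
force: [0.5, -0.0, -1.1]
gripper_width: 10.1
gripper_force: 40.0
time_s: 9.05
ee_pos: [568.9, 31.0, 14.9]
ee_rot: [-180.0, 0.0, 81.5]
force: [-0.2, -1.1, -0.4]
gripper_width: 9.8
gripper_force: 40.0
```

```bash
python3 -m jog '{"jaw":[0,0,0,0,0,0],"slide":[[0,0.1,0.015],[0,0.1,0],[0,0.1,0],[0,0.05,0],[0,0,0],[0,0,0]],"spin":[0,0,0,0,0,0]}'
python3 -m jog '{"jaw":[0,0,0,0,0,0,0],"slide":[[0,0.05,0],[0,0.05,0],[0,0.05,0],[0,0.05,0],[0,0.05,0],[0,0,0],[0,0,0]],"spin":[0,0,0,0,0,0,0]}' 50
```

```text
time_s: 9.65
ee_pos: [579.3, 29.5, 14.5]
ee_rot: [-180.0, 0.0, 81.5]
force: [-0.6, 0.4, -1.2]
gripper_width: 9.9
gripper_force: 40.0
time_s: 10.35
ee_pos: [585.1, 28.6, 14.6]
ee_rot: [-179.8, 0.0, 81.5]
force: [-5.9, 1.8, 3.6]
gripper_width: 9.7
gripper_force: 50.0
```

```bash
python3 -m jog '{"jaw":[0,0,0,0,0,0],"slide":[[0,0.05,0],[0,0.05,0],[0,0.05,0],[0,0.03,0],[0,0,0],[0,0,0]],"spin":[0,0,0,0,0,0]}'
python3 -m jog '{"jaw":[0,0,0,0],"slide":[[0,0.04,0],[0,0.03,0],[0,0,0],[0,0,0]],"spin":[0,0,0,0]}'
```

```text
time_s: 10.95
ee_pos: [588.7, 28.1, 14.8]
ee_rot: [-179.6, 0.0, 81.5]
force: [-10.2, 1.4, 8.2]
gripper_width: 9.4
gripper_force: 50.0
time_s: 11.35
ee_pos: [590.2, 27.9, 14.8]
ee_rot: [-179.5, 0.0, 81.5]
force: [-10.7, 2.5, 10.3]
gripper_width: 10.0
gripper_force: 50.0
```

```bash
python3 -m jog '{"jaw":[0,0,0,0],"slide":[[0,0.03,-0.01],[0,0.03,-0.01],[0,0,0],[0,0,0]],"spin":[0,0,0,0]}'
python3 -m jog '{"jaw":[0,0,0,0],"slide":[[0,0.03,0],[0,0.03,0],[0,0,0],[0,0,0]],"spin":[0,0,0,0]}'
```

```text
time_s: 11.75
ee_pos: [591.1, 27.7, 15.0]
ee_rot: [-179.4, 0.0, 81.5]
force: [-12.6, 3.1, 8.8]
gripper_width: 10.0
gripper_force: 50.0
time_s: 12.15
ee_pos: [591.1, 27.7, 15.2]
ee_rot: [-179.2, 0.1, 81.5]
force: [-17.1, 4.0, 13.1]
gripper_width: 9.8
gripper_force: 50.0
```

```bash
python3 -m jog '{"jaw":[0,0,0,0,0],"slide":[[0,0.03,-0.01],[0,0.03,-0.01],[0,0,0],[0,0,0],[0,0,0]],"spin":[0,0,0,0,0]}' 60
python3 - <<'E'
from h import *
print(env.state()["ee_pos"],env.state()["force"])
a=env.grab_frame("wrist")[:,:,::-1];s=env.grab_frame("side")[:,:,::-1]
M=np.zeros((480,800,3),np.uint8);M[:,:400]=cv2.resize(a[0:384,300:620],(400,480));M[:300,400:]=cv2.resize(s[210:300,200:320],(400,300),interpolation=cv2.INTER_CUBIC)
cv2.imwrite("pics/end.png",M)
E
```

```text
time_s: 12.65
ee_pos: [591.3, 27.7, 15.4]
ee_rot: [-179.0, 0.1, 81.5]
force: [-20.3, 4.3, 14.0]
gripper_width: 9.9
gripper_force: 60.0
[591.26502047  27.66550807  15.4150534 ] [-20.33453811   4.28268162  13.99726992]
```

View pics/end.png

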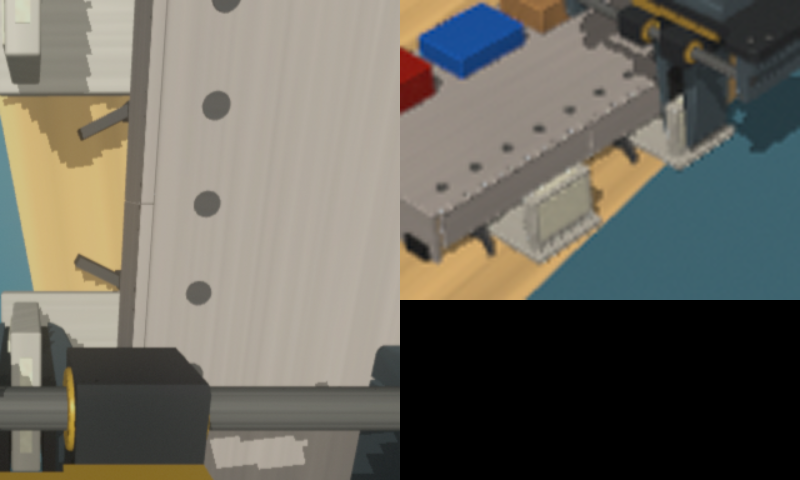

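The foot's rear edge lines up with the fitted holder's and the push has stalled hard at about 20 N, so it is on the stop. I'll ease off slightly to cut the arm's tilt while keeping it firmly home.

```bash
python3 -m jog '{"jaw":[0,0,0,0,0],"slide":[[0,-0.04,0],[0,0,0],[0,0,0],[0,0,0],[0,0,0]],"spin":[0,0,0,0,0]}'
```

```text
time_s: 13.25
ee_pos: [591.2, 27.7, 15.3]
ee_rot: [-179.1, 0.1, 81.5]
force: [-16.1, 3.9, 11.2]
gripper_width: 9.7
gripper_force: 60.0
```

Still on the stop: 0.1 mm of movement, with about 16.5 N held. Handing in.

```bash
python3 -c "
from workcell import env
print(env.job_done())"
```

```text
the job is handed in; nothing more can be done
None
```

I slid the loose holder into the empty place and pushed it past the clip until it stopped hard; I handed the job in at about 13 s, still gripping it there with about 16.5 N of push and the tool tilted about 1° nose-down.

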